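# Set up the boot-scrubbing station

## Robot

A 6-joint arm with a two-finger parallel gripper is mounted at the origin on the work surface. World frame = base frame: x ahead of the robot, y to its left, z up, the work surface at z = 0. Lengths are in m, angles in degrees, forces in N, time in s.
With the tool pointing down it reaches from about 0.35 to 0.875 m from the base axis. Payload 4.2 kg.
Tool frame: the origin (TCP) lies midway between the tips of the shut fingers; the grasp point (between the pads) lies 19 mm behind it; z points along the fingers, y is the line along which they close (so a half turn about z gives the same grasp; the last joint's range is limited). The gripper opens to 87 mm and grips with 3 to 60 N. Pads are 19 mm wide; open, the fingers measure 117 mm over their backs; the gripper's body (75 mm by 190 mm) begins 51 mm behind the grasp point.
Start: joints at [-58.235, 22.042, 0.453, 0, -68.411, -14.817], TCP at [0.182, -0.598, 0.223] pointing down, gripper open.
Joint ranges: [-179.83, 179.83], [-69.29, 118.12], [-61.27, 80.66], [-181.25, 117.63], [-171.15, -9.14], [-177.46, 177.46]. Speed limits (degrees/s): [159.86, 159.86, 180, 180, 180, 180].

## Interface

Orientations are given as [roll, pitch, yaw] about the fixed x, y, z axes, in that order (R = Rz(yaw) Ry(pitch) Rx(roll)).
In Python, from workcell import env gives the robot as it stands. The module is installed in compiled form; this text tells all that it offers. Calls block until the motion is done:
- env.goto(position, orientation): joint-space move of the TCP to a pose.
- env.move_straight(position, rotation=None, rate=0.15, force_limit=None): straight line of the TCP; rotation=None keeps the orientation; rate is the mean speed in m/s. With force_limit (N) it stops when the force on the tool has changed by that much, and returns True; else False.
- env.set_joints(angles): joint-space move.
- env.gripper_to(opening, grasp_force=None): opening from 0.0 (shut) to 1.0 (fully open); grasp_force is the grip in N (None keeps the last); returns when the fingers have stopped.
- env.dwell(seconds).
- env.inverse_kinematics(position, orientation): joint angles nearest the present ones, or None.
- env.read_state(): the state.
- env.grab_frame(name): name is "side" or "top" or "wrist"; returns a dict with "image" (480x640x3 uint8, blue, green, red), "fx", "fy", "cx", "cy" (pixels), "position" and "orientation" of the camera in the world. Camera axes: x right, y up, looking along -z (the intrinsics and any distortion apply to the point x, -y, -z); pixel columns grow to the right and rows downward; lengths in m; the calibration is good to about 2 mm. A picture is of the moment at which its call begins. There is no depth.
A pose or a line that the arm cannot do raises env.Unreachable and nothing moves.
- env.close_job(): hands the job in; it is judged then, once.
Trained networks look in a picture, given as the dict that the camera call returned (one of the last four; its "shot" number tells which), for a name from the list of things; names that differ only in an ending like _2 or _b are one class to them, and where a whole thing is asked for, a point or a joint stands for the part that bears it (a point fixed in the world has none). Each returns a list of dicts, best first, with "score" (0 to 1); they miss things now and then, are a little off and sometimes report something else, mostly with a low value. They report only what shows in the picture. A call takes as long as a camera call. They do not tell look-alikes from the thing itself.
- env.search_frame(picture, thing): "xyz" ([x, y, z] in m, in world coordinates, good to about 4 mm: the middle of the surface that is visible of it).
- env.trace(picture, thing): "mask" (480x640 bool, what is visible of it).
The state is a dict: "clock": time; "joint_positions": joint angles; "qvel": joint speeds; "joint_torque": joint torques, N m; "position": TCP position; "tool_rot": TCP orientation; "force": force on the tool from outside, world axes, zero at the start; "wrist_torque": the same for the moment, N m; "opening": opening from 0.0 (shut) to 1.0 (fully open); "finger_force": force on a finger pad.
Only numpy, scipy, OpenCV 4.12 (cv2) and the standard library are available. Lean on these libraries where they do the work, as an engineer would, in place of code of your own. Each camera call takes 0.05 s, during which the arm holds its last target. There are 200 camera calls.

## Task

Set up the boot-scrubbing station on the bench: put the scrub block on the round socket and, pressing only lightly, turn it until its two lugs find their slots and it drops fully home. Only then close the splash guard round it one leaf at a time, first the inner leaf right up to its stop with the outer leaf still unfolded, then the outer leaf right up to its stop. Leave the other things on the bench where they are, and let go of everything at the end.

Things in the scene. Friction and masses are not known exactly. Their poses are not given: they have to be found in the camera images.
- scrub_block: The loose scrub block (about 300 g): brown wooden block 110 (own x) x 50 (own y) x 24 mm, black rubber bristles on top, black keyed stub below on which it stands upright. Origin: centre of the stub's underside, z up. Heights over the origin: stub 0-24 mm, round collar 48 mm diameter 24-32 mm, wood 32-56 mm, bristles 56-74 mm (94 x 40 mm). A half turn makes no difference.
- block_grip (a point): Middle of the wooden block, on its axis, 44 mm above the block's origin. Grip it across its 50 mm width (own y), here or a few mm higher; when it is home the wood's underside is 8 mm above the socket's top.
- block_lug (a point): Outer end of the lug on the block's own +x side, 30 mm from the axis, 19 mm above the origin. The stub is a round spigot, 34 mm diameter, its lowest 6 mm tapering to 26 mm; two like lugs, 10 mm wide, stick out of it at 14-24 mm above the origin along own +x and -x, right under the wood's long axis.
- station: The fixed station: an aluminium plate 200 (own x) x 195 mm, 5 mm thick, on the bench, with a round grey socket, 92 mm outer diameter, flat top 32 mm above the bench. Origin: on the socket's axis at bench height, z up. Spigot in the bore but lugs riding on the flat top: the block's origin is 18 mm above this origin; fully home (collar resting on the top, a drop of 10 mm): 8 mm.
- socket_top (a point): Centre of the socket's mouth, on its flat top. Bore 37 mm diameter, 27 mm deep; two opposite slots 14 mm wide reach 33 mm from the axis. The socket does not turn, but its slot line differs each time: turned anticlockwise from above by 15 to 60 degrees from the station's own x axis (not measured, but visible from above). The lugs fall in within about 4 degrees of it.
- guard_hinge (a point): Top of the fixed pin, 91 mm above the bench, on which the inner leaf hinges; own x -85, y +90 mm of the station.
- inner_leaf (a joint): Angle of the splash guard's inner leaf, an upright white panel 8 mm thick, 170 mm from hinge to hinge, top edge 85 mm above the bench. 0 = closed at its stop, pointing along the station's +x; grows anticlockwise from above (1.57 = along the station's +y). Starts at 1.15 to 1.5. Stiff upright hinge (about 0.15 N m): stays where it is left.
- outer_leaf (a joint): Angle of the outer leaf, a like panel 130 mm long hinged upright on the inner leaf's free end. 0 = closed at its stop, square to the inner leaf (along the station's -y when the inner leaf is closed); grows anticlockwise from above; 1.57 = straight on from the inner leaf. Starts at 1.25 to 1.6. Stiff hinge (about 0.1 N m).
- inner_knob (a point): Centre of the top, 123 mm above the bench, of the round black knob (18 mm diameter, 38 mm tall) that stands on the inner leaf's free end, on the axis of the outer leaf's hinge, 170 mm from the inner leaf's hinge.
- outer_knob (a point): Centre of the top, 123 mm above the bench, of the like black knob (18 mm diameter, 38 mm tall) on the outer leaf, 100 mm from that leaf's hinge.
- jar: A bystander: the clear glass jar with its steel screw lid, 64 mm diameter, 95 mm tall. Origin at the centre of its underside.
- wax_tin: A bystander: the round flat aluminium wax tin, 76 mm diameter, 32 mm tall. Origin at the centre of its underside.
- carabiner: A bystander: the red carabiner, about 80 x 48 x 10 mm, lying flat. Origin at the centre of its underside.
- tick_remover: A bystander: the white plastic tick remover, about 76 x 14 x 6 mm, lying flat. Origin at the centre of its underside.
- boot_brush: A bystander: the black rubber-tipped boot brush, about 235 x 30 x 34 mm, lying, its length along its own x. Origin at the centre of its underside.
- mug: A bystander: the white mug, 80 mm diameter, 85 mm tall, handle at its own +y. Origin at the centre of its underside.
Things that resemble listed ones, but are neither listed nor needed, are in the scene too. Leave any pink or yellow look-alike of the scrub_block alone.

How it is judged (in metres and radians):
On the way, in this order (a step that is already met when the one before it is completed fails the run):
1. the scrub block has dropped fully home in the socket while both leaves are still open (z of scrub_block in the frame of station below 0.0105 m and horizontal distance between scrub_block and station below 0.004 m and angle between scrub_block's own z axis and vertical below 0.06 rad and value of joint each of inner_leaf, outer_leaf above 0.8 rad), for 0.2 s.
2. the inner leaf is closed while the outer leaf is still unfolded (value of joint inner_leaf below 0.12 rad and value of joint outer_leaf above 0.7 rad), for 0.1 s.
3. the outer leaf is closed too (value of joint each of inner_leaf, outer_leaf below 0.12 rad), for 0.1 s.
At the end, for the whole second after the job is handed in: The scrub block sits fully home: its origin less than 10.5 mm above the station's (8 mm is home), within 4 mm of the socket's axis, upright within 0.06 rad and at rest; both leaves are closed to within 0.12 rad of their stops; every bystander is within 30 mm of where it was (all of step 3 and z of scrub_block in the frame of station below 0.0105 m and horizontal distance between scrub_block and station below 0.004 m and angle between scrub_block's own z axis and vertical below 0.06 rad and linear speed of scrub_block below 0.02 m/s and distance of each of jar, wax_tin, carabiner, tick_remover, boot_brush, mug from where it was at the start of the episode below 0.03 m); the robot touches nothing.
It fails at once if the scrub block is pressed onto the station with more than 60 N (contact force between scrub_block and station above 60 N).
It fails at once if one of the other things on the bench is moved by more than 30 mm (distance of any of jar, wax_tin, carabiner, tick_remover, boot_brush, mug from where it was at the start of the episode above 0.03 m).
It also fails if it takes over 72 s, if anything falls off the work surface, if the arm or the gripper's body presses on something with over 40 N, if the wrist force passes 120 N, or if a joint passes its speed limit or range.

## Working session

There is one attempt and no reset: what is moved stays moved. The work goes in short steps, each a Python script; the robot and the scene stay as the last script left them, time stands still between calls to the robot, and variables do not carry over. Pictures are saved under pics/ and viewed, at most 10 in all, crops included, and the job is handed in when it is done.

```bash
mkdir -p pics; cat > h.py <<'E'
import numpy as np, cv2
from scipy.spatial.transform import Rotation as R
from workcell import env
def rot(f):
    o=np.array(f["orientation"],float)
    return o if o.shape==(3,3) else R.from_euler('xyz',o,degrees=True).as_matrix()
def ray(f,u,v,z):
    d=rot(f)@np.array([(u-f["cx"])/f["fx"],-(v-f["cy"])/f["fy"],-1]); p=np.array(f["position"])
    return p+d*(z-p[2])/d[2]
def proj(f,P):
    c=rot(f).T@(np.array(P)-f["position"]); return f["cx"]+f["fx"]*c[0]/-c[2], f["cy"]-f["fy"]*c[1]/-c[2]
E
python3 - <<'E'
from h import *
for n in("top","side"):
    f=env.grab_frame(n); cv2.imwrite(f"pics/{n}1.png",f["image"])
    print(n,[k for k in f],f["fx"],f["fy"],f["cx"],f["cy"],f["position"],f["orientation"])
    for t in("scrub_block","block_grip","socket_top","station","guard_hinge","inner_knob","outer_knob","jar","wax_tin","carabiner","tick_remover","boot_brush","mug"):
        for d in env.search_frame(f,t)[:3]: print(t,np.round(d["xyz"],3),round(d["score"],2),np.round(proj(f,d["xyz"])))
print(env.read_state())
E
```

```text
top ['image', 'fx', 'fy', 'cx', 'cy', 'position', 'orientation', 'shot'] 588.631218366786 588.631218366786 322.62824156151083 235.70688821107294 [0.24630615 0.00329526 1.47515155] [  9.89908347   0.17060112 -89.35787463]
scrub_block [ 0.365 -0.449  0.072] 0.85 [515. 290.]
scrub_block [ 0.222 -0.391  0.07 ] 0.66 [493. 351.]
block_grip [ 0.53  -0.448  0.065] 0.9 [511. 222.]
block_grip [ 0.366 -0.45   0.064] 0.78 [515. 290.]
block_grip [ 0.227 -0.392  0.064] 0.77 [492. 349.]
socket_top [0.48  0.009 0.005] 0.91 [323. 245.]
station [0.479 0.004 0.004] 0.9 [325. 245.]
guard_hinge [0.478 0.01  0.006] 0.69 [323. 245.]
guard_hinge [ 0.532 -0.451  0.064] 0.68 [512. 222.]
inner_knob [0.448 0.225 0.087] 0.59 [232. 252.]
outer_knob [0.481 0.311 0.086] 0.7 [197. 237.]
jar [ 0.448 -0.31   0.091] 0.56 [457. 254.]
wax_tin [ 0.612 -0.306  0.036] 0.62 [449. 192.]
carabiner [ 0.374 -0.244  0.006] 0.5 [424. 287.]
tick_remover [ 0.742 -0.22   0.005] 0.51 [412. 146.]
boot_brush [0.78  0.011 0.031] 0.91 [324. 128.]
mug [0.659 0.449 0.043] 0.94 [149. 170.]
side ['image', 'fx', 'fy', 'cx', 'cy', 'position', '
[... 1283 characters left out ...]
. 375.]
{'clock': 1.4, 'joint_positions': array([-5.82359554e+01,  2.20429173e+01,  4.53361823e-01, -3.27013138e-04,
       -6.84114347e+01, -1.48165636e+01]), 'qvel': array([-0.00610651,  0.08151307,  0.044301  , -0.07462013, -0.00250967,
       -0.08083664]), 'joint_torque': array([-7.80419168e-05, -3.90465188e+01,  1.87608933e+01,  4.22421589e+00,
        1.52555003e-02, -2.03652161e-05]), 'position': array([ 0.18220532, -0.59783473,  0.22254121]), 'tool_rot': array([ 1.79998965e+02,  4.07531580e-05, -1.63052639e+02]), 'force': array([-0.48413776, -0.24588653, -0.47767822]), 'wrist_torque': array([-0.05263239,  0.02665164, -0.02468977]), 'finger_force': 0.0, 'opening': 0.9989011587782786}
```

View pics/top1.png

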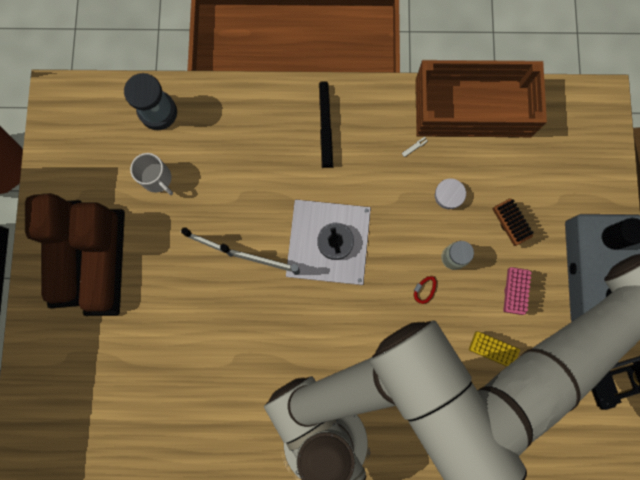

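The top view shows three block-like things: brown and black at (513,222), pink at (517,290) and yellow at (494,348). The brown one with black bristles fits the scrub block. The socket is at (336,241), the hinge at (296,269), the inner knob at (225,249) and the outer knob at (186,232). I'll confirm with an enlarged crop, then look at both from closer with the wrist camera.

```bash
python3 - <<'E'
from h import *
f=env.grab_frame("top"); im=f["image"]
for n,u,v,z in(("block",513,222,.07),("sock",336,241,.032),("hinge",296,269,.091),("ik",225,248,.123),("ok",186,232,.123)): print(n,ray(f,u,v,z).round(3))
a=cv2.resize(im[190:255,480:545],(400,400),interpolation=cv2.INTER_CUBIC)
# wrist views
def look(p,yaw,name):
    env.goto(p,[180,0,yaw]); g=env.grab_frame("wrist"); print(name,g["position"],g["orientation"],g["fx"],g["cx"],g["cy"])
    cv2.imwrite(f"pics/{name}.png",g["image"]); np.save(f"pics/{name}.npy",{k:g[k] for k in("fx","fy","cx","cy","position","orientation")},allow_pickle=True)
    print(env.read_state()["clock"],env.read_state()["tool_rot"]); return g["image"]
B=ray(f,513,222,.07); S=ray(f,336,241,.032)
env.move_straight([.25,-.56,.36])
g2=look([S[0]-.05,S[1],.33],180,"w_sock")
g1=look([B[0]-.05,B[1],.33],180,"w_block")
c=np.hstack([a,cv2.resize(g1,(400,300))[:, :] if 0 else cv2.copyMakeBorder(cv2.resize(g1,(400,300)),0,100,0,0,cv2.BORDER_CONSTANT)])
cv2.imwrite("pics/conf.png",c)
E
```

```text
block [ 0.53  -0.452  0.07 ]
sock [ 0.485 -0.023  0.032]
hinge [0.407 0.072 0.091]
ik [0.451 0.237 0.123]
ok [0.488 0.329 0.123]
w_sock [ 0.35793765 -0.02380987  0.49122721] [-1.63839858e+01  8.18880686e-02  8.99312835e+01] 346.6355379702597 317.79958787796716 236.68584105856112
4.75 [-1.79993402e+02 -6.02318057e-03  1.79944806e+02]
w_block [ 0.40331169 -0.45178777  0.49162883] [-1.64202316e+01  8.41008203e-02  9.00502489e+01] 346.6355379702597 317.79958787796716 236.68584105856112
6.3917 [-1.79981194e+02  4.81610065e-02 -1.79896800e+02]
```

View pics/conf.png

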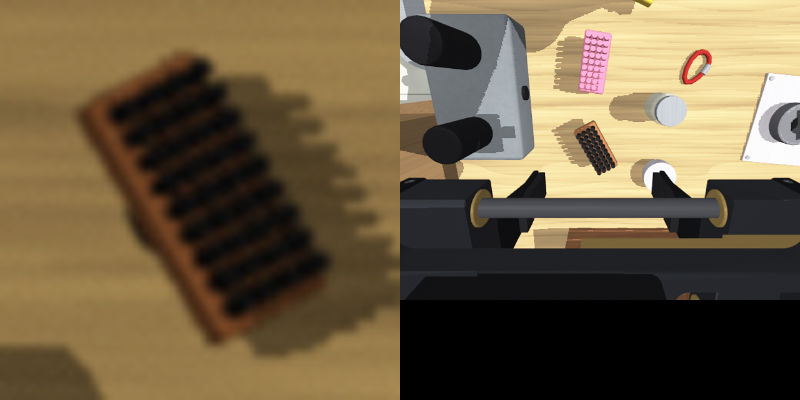

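View pics/w_sock.png

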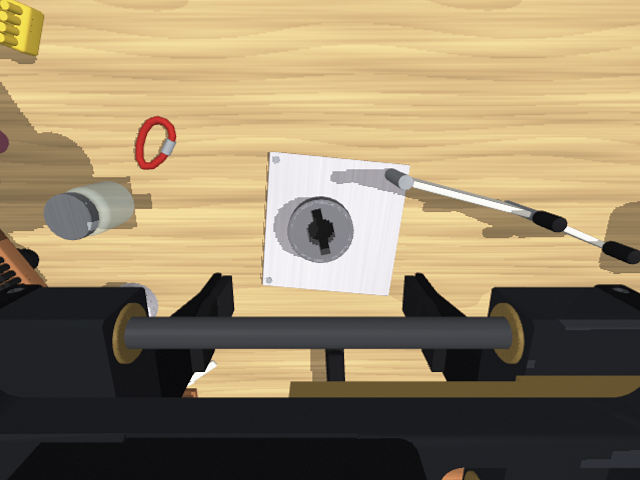

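The left crop confirms the brown wooden block with black bristles as the real one. In the wrist view it is at about (314,237), with the pink one at (310,97). The socket is at (320,230) with its slot running from (316,210) to (323,252). The hinge is at (402,181) and the inner leaf runs to (545,217). Next I'll rectify these views and measure.

```bash
cat >> h.py <<'E'
def ortho(f,im,c,z,half,s=2000):
    n=int(2*half*s); i,j=np.mgrid[0:n,0:n]
    # image up = +y, right = +x
    X=c[0]-half+j/s; Y=c[1]+half-i/s
    P=np.stack([X,Y,np.full(X.shape,z)],-1)-np.array(f["position"]); q=P@rot(f)
    return cv2.remap(im,(f["cx"]+f["fx"]*q[...,0]/-q[...,2]).astype(np.float32),(f["cy"]-f["fy"]*q[...,1]/-q[...,2]).astype(np.float32),cv2.INTER_CUBIC)
E
python3 - <<'E'
from h import *
L=lambda n:np.load(f"pics/{n}.npy",allow_pickle=True).item()
fs=L("w_sock"); ims=cv2.imread("pics/w_sock.png"); fb=L("w_block"); imb=cv2.imread("pics/w_block.png")
S=ray(fs,320,230,.032); print("S",S)
B=ray(fb,314,237,.065); print("B",B)
q=np.array([ray(fs,u,v,.005) for u,v in((268,152),(410,166),(389,296),(263,285))]); print("plate",q.round(3),np.linalg.norm(q-np.roll(q,-1,0),axis=1).round(3))
e=q-np.roll(q,-1,0); print(np.degrees(np.arctan2(e[:,1],e[:,0])).round(1))
print("hinge",ray(fs,403,181,.091),"ik", ray(fs,531,215,.123) ,ray(fs,565,222,.123))
o1=ortho(fs,ims,S,.032,.1); o2=ortho(fb,imb,B,.056,.1)
t=ortho
d=(o1.max(2)<45).astype(np.uint8); d[:140]=0; d[260:]=0; d[:,:140]=0; d[:,260:]=0
m=cv2.moments(d,True); cx,cy=m["m10"]/m["m00"],m["m01"]/m["m00"]
print("slot centroid",S[0]-.1+cx/2000,S[1]+.1-cy/2000,"ang",-np.degrees(.5*np.arctan2(2*m["mu11"],m["mu20"]-m["mu02"])),m["m00"]/4)
# block from fresh picture: trace
g=env.grab_frame("wrist")
for r in env.trace(g,"scrub_block"):
    mk=r["mask"].astype(np.uint8); v,u=np.nonzero(mk); print(r["score"],u.mean(),v.mean(),mk.sum())
    P=np.array([ray(g,a,b,.056)[:2] for a,b in zip(u,v)]).astype(np.float32); print(cv2.minAreaRect(P*1000))
cv2.imwrite("pics/ort.png",np.hstack([o1,o2]))
E
```

```text
S [ 0.48338891 -0.0215953   0.032     ]
B [ 0.52946648 -0.45718002  0.065     ]
plate [[ 0.38  -0.092  0.005]
 [ 0.399  0.103  0.005]
 [ 0.596  0.085  0.005]
 [ 0.578 -0.108  0.005]] [0.196 0.198 0.194 0.198]
[-95.6 174.8  84.5  -4.6]
hinge [0.40900574 0.07343489 0.091     ] ik [0.44182696 0.2071583  0.123     ] [0.44968769 0.24561671 0.123     ]
slot centroid 0.48233434696854316 -0.021045656592157874 ang 13.469152574886243 1092.75
0.84 312.8270303781773 235.62368257904527 3226
((533.0726928710938, -457.4539794921875), (114.03500366210938, 53.26655960083008), 28.711393356323242)
0.62 310.75312199807877 97.97814601344861 4164
((364.7030944824219, -460.9472961425781), (49.692039489746094, 109.6074447631836), 81.65889739990234)
0.6 391.3333333333333 3.482051282051282 195
((267.4075012207031, -374.7490539550781), (9.532570838928223, 30.6632137298584), 0.04627804085612297)
```

View pics/ort.png

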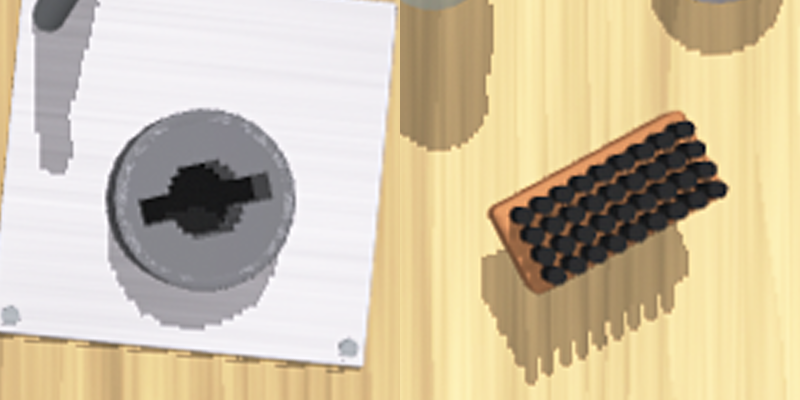

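The rectified views show the plate yawed about −5° and the socket centre near ortho (204,199). The slot runs from (143,212) to (269,184), about 67 mm long, which puts it at about 13° in world (18° from the station's x, within 15–60). The block's wood corners at (490,210), (677,112) and (540,293) give a centre of about (0.534,−0.458) and a yaw of about 28.7°. Next I'll grasp it.

```bash
python3 - <<'E'
from h import *
L=lambda n:np.load(f"pics/{n}.npy",allow_pickle=True).item()
fs=L("w_sock"); ims=cv2.imread("pics/w_sock.png"); S=np.array([.485,-.021,.032])
o=cv2.cvtColor(ortho(fs,ims,S,.032,.1),cv2.COLOR_BGR2GRAY)
c=cv2.HoughCircles(o,cv2.HOUGH_GRADIENT,1,20,param1=80,param2=12,minRadius=89,maxRadius=95)
if c is not None: print([(S[0]-.1+a[0]/2000,S[1]+.1-a[1]/2000,a[2]/2) for a in c[0][:3]])
d=(o<75).astype(np.uint8); n,lab,st,ce=cv2.connectedComponentsWithStats(d); k=lab[205-10:205+10,195:215]; k=np.bincount(k[k>0]).argmax()
p=np.argwhere(lab==k)[:,::-1].astype(np.float32); r=cv2.minAreaRect(p); print(r,st[k], S[0]-.1+r[0][0]/2000,S[1]+.1-r[0][1]/2000)
# grasp
yaw=-151.3; B=np.array([.5337,-.4584])
print(env.inverse_kinematics([*B,.029],[180,0,yaw]),env.inverse_kinematics([*S[:2],.06],[180,0,-150]))
env.goto([*B,.12],[180,0,yaw])
hit=env.move_straight([*B,.029],rate=.1,force_limit=12); print("hit",hit)
env.gripper_to(0.35,25); s=env.read_state(); print("grip",s["opening"]*87,s["finger_force"],s["position"])
if s["finger_force"]>3: env.move_straight([*B,.25],rate=.2)
s=env.read_state(); print(s["clock"],s["opening"]*87,s["finger_force"],s["force"])
E
```

```text
[(np.float64(0.4852499982714653), np.float64(-0.021749999284744262), np.float32(45.55))]
((201.51998901367188, 199.1400146484375), (70.56925201416016, 130.81475830078125), 81.8698959350586) [ 136  162  132   75 5691] 0.48575999450683593 -0.02057000732421875
[-27.53098768  39.06316333   0.3582505    0.         -51.29508717
 -33.76901232] [ 1.67394768e+01  1.97216324e+01 -3.08706117e+01 -2.54444375e-14
 -3.94077559e+01 -7.67394768e+01]
hit False
grip 50.10564041222628 24.97872374835424 [ 0.53360945 -0.45830232  0.02903004]
10.4 49.686785692725415 24.979602704406716 [ 0.2342117 -0.5962429 -2.5172113]
```

```bash
python3 - <<'E'
from h import *
S=np.array([.4855,-.0214]); yaw=-180+22
env.goto([*S,.25],[180,0,yaw]); env.move_straight([*S,.075],rate=.2); env.dwell(.2)
f0=env.read_state()["force"]
hit=env.move_straight([*S,.040],rate=.03,force_limit=6)
s=env.read_state(); print(hit,s["position"],s["force"]-f0,s["wrist_torque"],s["clock"],s["tool_rot"])
g=env.grab_frame("wrist"); cv2.imwrite("pics/w_ins.png",g["image"])
E
```

```text
True [ 0.48536491 -0.02143473  0.04671667] [-1.63970974 -1.02077666  7.41670961] [ 0.15566212  0.40771749 -0.0436568 ] 14.125 [-1.79992630e+02 -7.63787822e-02 -1.57973798e+02]
```

View pics/w_ins.png

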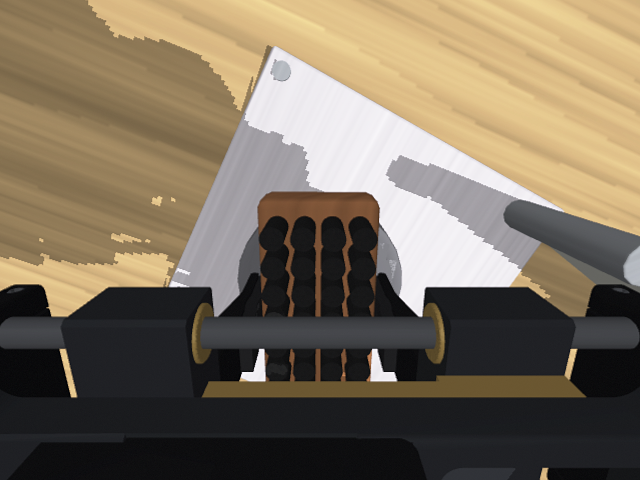

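The picture shows the block upright between the fingers over the socket, and contact came at z = 46.7 mm. That is exactly the riding height (47 mm), so the spigot is in the bore and the lugs are on top. Now I'll turn it lightly.

```bash
python3 - <<'E'
from h import *
S=np.array([.4855,-.0214]); f0=env.read_state()["force"][2]-7.4
for a in np.arange(20,-1,-2):
    env.move_straight([*S,.0467],[180,0,-180+a],rate=.1)
    env.move_straight([*S,.0365],rate=.03,force_limit=5)
    s=env.read_state(); z=s["position"][2]; print(a,z.round(4),(s["force"][2]-f0).round(1),s["wrist_torque"][2].round(2),s["clock"])
    if z<.043: break
E
```

```text
20 0.0461 5.5 -0.24 14.6333
18 0.0454 6.1 -0.0 15.0917
16 0.0443 0.2 -0.06 15.55
14 0.0368 5.2 -0.02 16.1583
```

```bash
python3 - <<'E'
from h import *
S=np.array([.4855,-.0214])
hit=env.move_straight([*S,.0335],rate=.03,force_limit=12); s=env.read_state(); print(hit,s["position"],s["force"],s["wrist_torque"],s["clock"])
env.gripper_to(.9); env.dwell(.2); s=env.read_state(); print(s["force"],s["opening"])
env.move_straight([*S,.2],rate=.25)
env.goto([.43,-.0214,.33],[180,0,180])
g=env.grab_frame("wrist"); cv2.imwrite("pics/w_home.png",g["image"])
for n in ("inner_knob","outer_knob","block_grip"): print(n,[(np.round(d["xyz"],3),d["score"]) for d in env.search_frame(g,n)[:3]])
t=env.grab_frame("side"); cv2.imwrite("pics/side_home.png",t["image"][200:400,180:440])
cv2.imwrite("pics/home.png",np.hstack([cv2.resize(g["image"][60:300,200:640],(440,240)),cv2.resize(t["image"][220:380,240:360],(180,240))]))
print(env.read_state()["clock"])
E
```

```text
True [ 0.48513183 -0.02148385  0.0353858 ] [-1.5495075   0.26423181  4.15482642] [0.15240263 0.30508016 0.012     ] 16.3667
[ 0.06727735 -0.13072408  0.05177521] 0.9002859121303661
inner_knob [(array([0.442, 0.238, 0.085]), 0.83), (array([ 0.699, -0.002,  0.031]), 0.66)]
outer_knob [(array([0.485, 0.329, 0.1  ]), 0.76)]
block_grip [(array([ 0.368, -0.444,  0.007]), 0.65), (array([ 0.239, -0.353,  0.054]), 0.61), (array([ 0.479, -0.021,  0.077]), 0.58)]
19.0417
```

View pics/home.png

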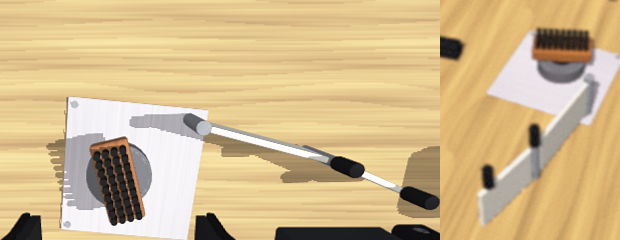

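The block looks upright and central in the socket, and it bottomed firmly after an 11 mm drop, so it is home. The leaf and both knobs are visible, at (345,166) and (420,198) in the left half. Before closing the leaves I need to check the outer leaf's sweep against the boot brush, whose near end is at about x = 0.665, y = 0.

```bash
python3 - <<'E'
from h import *
t=env.grab_frame("side"); im=t["image"].copy()
f=env.grab_frame("top")
H=np.array([.4088,.0758]); K=np.array([.451,.237]); O=np.array([.488,.329]); d=(O-K)/np.linalg.norm(O-K); T=K+.13*d
k=4; u0,v0,w,h=225,290,130,120
c=cv2.resize(im[v0:v0+h,u0:u0+w],None,fx=k,fy=k,interpolation=cv2.INTER_CUBIC)
for z,col in((.085,(0,0,255)),(.045,(0,255,0)),(.034,(255,0,255)),(.005,(255,0,0)),(0,(0,255,255))):
    for P in(T,K):
        u,v=proj(t,[*P,z]); cv2.circle(c,(int((u-u0+.5)*k),int((v-v0+.5)*k)),4,col,-1)
K2=H+.17*np.array([np.cos(np.radians(-5.2)),np.sin(np.radians(-5.2))]); print(K2)
C=np.array([.66,.03]); half=.12
o=cv2.resize(ortho(f,f["image"],C,.034,half),None,fx=1,fy=1)
q=lambda p:(int((p[0]-C[0]+half)*2000),int((C[1]+half-p[1])*2000))
cv2.circle(o,q(K2),260,(0,0,255),1); cv2.circle(o,q(K2),4,(0,0,255),-1)
m=[r for r in env.trace(f,"boot_brush")][:1]
for r in m:
    v,u=np.nonzero(r["mask"]); P=np.array([ray(f,a,b,.034)[:2] for a,b in zip(u,v)],np.float32); print(r["score"],cv2.boxPoints(cv2.minAreaRect(P*1000)).round(0).tolist())
cv2.imwrite("pics/chk.png",np.hstack([cv2.resize(c,(520,480))[:,:],cv2.resize(o,(280,280)) if 0 else cv2.resize(o,(280,480))]) if 0 else np.hstack([cv2.resize(c,(416,384)),cv2.resize(o,(384,384))]))
E
```

```text
[0.57810035 0.06039246]
0.82 [[674.0, 17.0], [675.0, -12.0], [907.0, -3.0], [906.0, 26.0]]
```

View pics/chk.png

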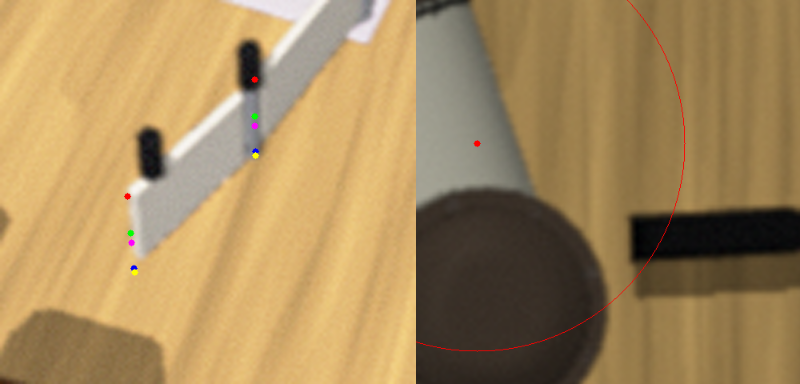

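The leaf's bottom edge is only about 12 mm above the bench: it ends at (140,257), where a bench-level point would be at (134,272). The boot brush's near end, with corners at (0.674, 0.017) and (0.675, −0.012), lies inside the outer leaf's 130 mm circle around the closed inner knob, so a plain sweep would push the brush.

To avoid that:
1. Close the inner leaf to its stop with the outer leaf unfolded; it clears the brush by about 10 mm.
2. Reopen the inner leaf by about 20°.
3. Fold the outer leaf partway past the brush.
4. Re-close the inner leaf to its stop, then close the outer leaf to its stop.

```bash
cat >> h.py <<'E'
Y0=-5.2; H=np.array([.4088,.0758]); ZT=.091
u=lambda a:np.array([np.cos(np.radians(a)),np.sin(np.radians(a))])
def Kp(phi): return H+.17*u(phi+Y0)
def Op(phi,th): return Kp(phi)+.1*u(phi+Y0-90+th)
E
python3 - <<'E'
from h import *
phi0=80.6
def P(phi): return [*Kp(phi),ZT],[180,0,phi+Y0-180]
p,r=P(phi0); print(p,env.inverse_kinematics(p,r),env.inverse_kinematics(*P(0)))
env.gripper_to(.5,8)
env.goto([p[0],p[1],.19],r); print("hit",env.move_straight(p,rate=.12,force_limit=10))
env.gripper_to(.0,8); s=env.read_state(); print(s["opening"]*87,s["position"],s["force"],s["clock"])
if s["opening"]*87>12:
    for a in list(np.arange(70,5,-10)): env.move_straight(*P(a),rate=.15)
    s=env.read_state(); print(s["position"],s["force"],s["clock"])
    print("stop",env.move_straight(*P(-3),rate=.08,force_limit=12))
    s=env.read_state(); print(s["position"],Kp(0),s["force"],s["clock"],s["opening"]*87)
    env.dwell(.25)
    f=env.grab_frame("top"); cv2.imwrite("pics/top2.png",f["image"]); 
    f=env.grab_frame("side"); cv2.imwrite("pics/side2.png",f["image"])
E
```

```text
[np.float64(0.45165179090132934), np.float64(0.24031055898193512), 0.091] [ 46.21709493  19.22714375 -25.44157237   0.         -45.33128387
 -60.81709493] [ 2.19215237e+01  2.50302161e+01 -1.56572767e+01 -2.54444375e-14
 -4.93125072e+01 -1.17121524e+02]
hit False
17.627007491253515 [0.4517799  0.24045799 0.09125563] [-0.34818371  0.47907927  2.17284594] 22.7583
[0.57779703 0.09027735 0.09118084] [ 1.10634807 -0.64648588  3.61097581] 25.2167
stop True
[0.57733881 0.06034754 0.0911044 ] [0.57810035 0.06039246] [-3.69395254 16.41636496  3.64170141] 25.675 20.02438865450927
```

```bash
python3 -c "
import cv2,numpy as np
a=cv2.imread('pics/side2.png')[180:400,150:420];b=cv2.imread('pics/top2.png')[110:330,200:420]
cv2.imwrite('pics/c2.png',cv2.resize(np.hstack([a,b]),None,fx=1.6,fy=1.6))"
```

```text
(no output)
```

View pics/c2.png

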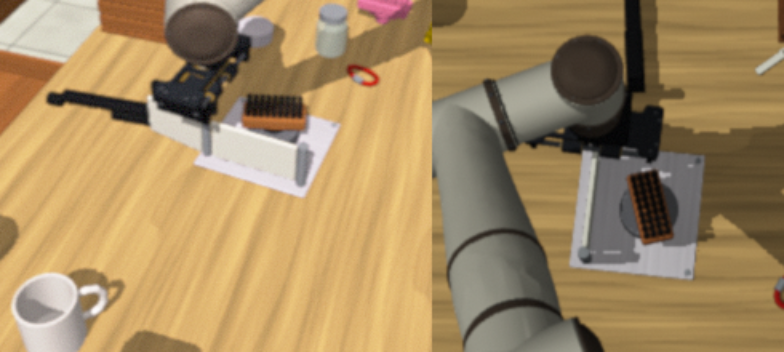

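The picture shows the inner leaf closed along the plate edge, the outer leaf still straight on past the gripper, the brush untouched and the block seated. Now I'll reopen the inner leaf by 20° and find the outer knob.

```bash
python3 - <<'E'
from h import *
def P(phi): return [*Kp(phi),ZT],[180,0,phi+Y0-180]
for a in (7,14,20): env.move_straight(*P(a),rate=.12)
env.gripper_to(.5); env.move_straight([*Kp(20),.2],rate=.2)
e=Op(20,82.7); print("exp",e,Kp(20))
env.goto([e[0]-.09,e[1]-.03,.3],[180,0,-180])
g=env.grab_frame("wrist"); cv2.imwrite("pics/w3.png",g["image"]); print(proj(g,[*e,.123]),proj(g,[*Kp(20),.123]))
for n in("outer_knob","inner_knob"):
    for d in env.search_frame(g,n)[:2]:
        px=proj(g,d["xyz"]); print(n,d["xyz"],d["score"],px)
print(env.read_state()["clock"])
E
```

```text
exp [0.67230446 0.1322784 ] [0.57315998 0.11922578]
(np.float64(346.9259680416752), np.float64(298.4791957047443)) (np.float64(335.9905197079695), np.float64(207.2784641031499))
outer_knob [0.6598, 0.129, 0.0859] 0.65 (np.float64(341.8092128133063), np.float64(274.2733075211263))
inner_knob [0.5623, 0.117, 0.0861] 0.77 (np.float64(332.39517911901294), np.float64(190.63318285548286))
inner_knob [0.485, -0.0179, 0.0752] 0.23 (np.float64(204.39609660261334), np.float64(115.79697084278223))
29.0917
```

View pics/w3.png

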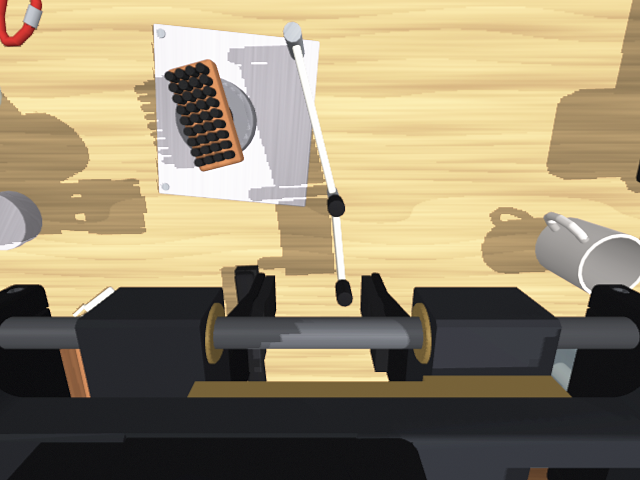

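The wrist view shows the inner knob top at (337,209) and the outer knob top at (345,298), both within 2 px of where I expected them. Next I'll grip the outer knob and fold it past the brush.

```bash
python3 - <<'E'
from h import *
def P(phi,th): return [*Op(phi,th),ZT],[180,0,phi+Y0-90+th]
p,r=P(20,82.7); print(env.inverse_kinematics(p,r),env.inverse_kinematics(*P(0,0)))
env.goto([p[0],p[1],.19],r); print(env.read_state()["joint_positions"].round(0),"hit",env.move_straight(p,rate=.12,force_limit=10))
env.gripper_to(0,8); s=env.read_state(); print(s["opening"]*87,s["position"],s["force"],s["clock"])
if s["opening"]*87>12:
    for a in((20,74),(20,64),(20,54),(20,44),(20,32),(20,20),(13,20),(6,20),(1.5,20)):
        st=env.move_straight(*P(*a),rate=.12,force_limit=25); s=env.read_state(); print(a,st,s["force"].round(1),(s["position"][:2]-Op(*a)).round(4))
        if st: break
    print(s["clock"],s["opening"]*87)
    f=env.grab_frame("side"); cv2.imwrite("pics/side3.png",f["image"])
E
```

```text
[ 2.46176156e+01  3.38128872e+01  3.64442789e-01  2.54444375e-14
 -5.65515555e+01  7.28823844e+01] [ 12.3294598   24.12822668 -17.22524703   0.         -48.64652629
 -17.5294598 ]
[ 25.  29.   7.   0. -68.  73.] hit False
17.86906292246262 [0.67238426 0.13223028 0.09128831] [-0.3468104  -1.00112108  1.46981737] 33.4083
(20, 74) False [ 0.1 -0.6  1.7] [ 0.0004 -0.0002]
(20, 64) False [ 1.1 -0.3  1.3] [0.0005 0.0003]
(20, 54) False [ 1.2 -0.3  1.8] [0.0002 0.0005]
(20, 44) False [0.1 0.4 2.5] [-0.0001  0.0004]
(20, 32) False [-0.1  0.   3.1] [0.0001 0.0004]
(20, 20) False [ 0.8 -0.   3.3] [0.0003 0.0004]
(13, 20) False [-0.8 -0.1  4.4] [ 0.0004 -0.    ]
(6, 20) False [-1.2 -0.7  5.3] [0.0003 0.0002]
(1.5, 20) False [-0.1 -0.6  4.9] [0.0002 0.0003]
36.45 17.745474747421913
```

```bash
python3 - <<'E'
from h import *
def P(phi,th): return [*Op(phi,th),ZT],[180,0,phi+Y0-90+th]
def step(a,fl,rate=.08):
    st=env.move_straight(*P(*a),rate=rate,force_limit=fl); s=env.read_state(); print(a,st,s["force"].round(1),s["position"][:2].round(4),Op(*a).round(4),s["clock"])
step((-1.5,20),8); step((-.5,10),25); step((-.5,4),25); step((-.5,-5),12)
env.dwell(.2); env.gripper_to(.45); s=env.read_state(); print(s["position"],s["opening"],s["force"])
p=s["position"]; env.move_straight([p[0],p[1],.2],rate=.2)
env.goto([.42,-.0,.36],[180,0,-180])
g=env.grab_frame("wrist"); cv2.imwrite("pics/w4.png",g["image"])
print("inner knob top exp",proj(g,[*Kp(0),.123]),"outer",proj(g,[*Op(0,0),.123]),"if .1rad:",proj(g,[*Kp(5.7),.123]),proj(g,[*Op(0,5.7),.123]))
f=env.grab_frame("top")
for n in("jar","wax_tin","carabiner","tick_remover","boot_brush","mug"): print(n,[(np.round(d["xyz"],3),d["score"]) for d in env.search_frame(f,n)[:1]])
cv2.imwrite("pics/top4.png",f["image"])
print(env.read_state()["clock"])
E
```

```text
(-1.5, 20) True [-0.8  0.4  2.1] [ 0.6016 -0.0376] [ 0.6006 -0.0414] 36.7083
(-0.5, 10) False [-1.1  2.7  2.3] [ 0.5857 -0.0398] [ 0.5855 -0.0408] 37.075
(-0.5, 4) False [0.1 6.3 0.9] [ 0.5755 -0.04  ] [ 0.575 -0.041] 37.3583
(-0.5, -5) True [ 6.4 -2.6 -5.4] [ 0.5701 -0.0386] [ 0.5594 -0.0393] 37.5917
[ 0.56686988 -0.03815157  0.09107516] 0.4458555192698539 [ 0.87688378 -0.37566888  0.72634884]
inner knob top exp (np.float64(365.52635240709526), np.float64(325.3395663439156)) outer (np.float64(288.18055423404104), np.float64(318.98903362158103)) if .1rad: (np.float64(378.5960549936662), np.float64(325.8296959310558)) (np.float64(288.0489396673974), np.float64(325.8625805102116))
jar [(array([ 0.45 , -0.314,  0.092]), 0.82)]
wax_tin [(array([ 0.614, -0.311,  0.036]), 0.77)]
carabiner [(array([ 0.371, -0.247,  0.006]), 0.77)]
tick_remover [(array([ 0.418, -0.012,  0.006]), 0.7)]
boot_brush [(array([0.78 , 0.01 , 0.034]), 0.74)]
mug [(array([ 0.611, -0.309,  0.035]), 0.67)]
41.0
```

View pics/w4.png

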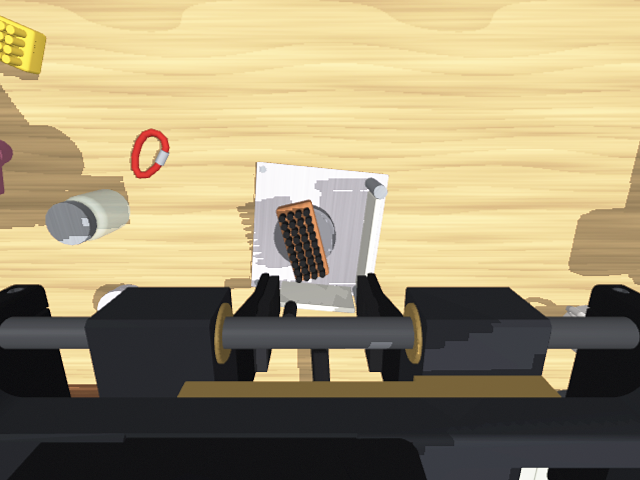

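The wrist view shows the block seated at (302,240), the inner leaf along the plate's right edge and the outer leaf along its lower edge, with the outer knob at about (290,308). The knob readings put both leaves at their stops to within 3 mm (0.12 rad would be 12 mm at the outer knob). The brush, jar, tin and carabiner are where they were. Nothing is being touched, so I'm handing in.

```bash
python3 -c "
from h import *
print(env.close_job(), env.read_state()['clock'])"
```

```text
the job is handed in; nothing more can be done
the job is handed in; nothing more can be done
```

I handed the job in, and no verdict came back: the block dropped home, both leaves closed in order and let go. To keep the outer leaf off the boot brush, I reopened the inner leaf about 20° after its first full close, then shut it again; brush, jar, tin and carabiner didn't move, while the mug and tick remover were hidden in the last check but nothing went near them.

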